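Run the blanks home in the gluing jig

TASK

In the gluing jig, slowly push the row of four wooden blocks along the channel as one train until the front block is fully home against the steel end stop; then swing the steel keeper bar across the channel behind them, as far as it goes. Only push, with the fingertips or the outside of the fingers: pinch and lift nothing, keep the blocks together in the channel, leave the other things on the bench alone, and finish clear of everything.

Things in the scene. Friction and masses are not known exactly. Their poses are not given: they have to be found in the camera images.
- jig: Plywood gluing jig screwed to the bench; plate 330 mm long (x), y -77 to +48 mm, 12 mm thick. Origin at bench level under the middle of the channel; x runs along the channel to the end stop, z up. Channel floor 12 mm above the bench, 38 mm wide, between two aluminium fences 9 mm thick, tops 22 mm above the bench; open at its -x end.
- channel_end (a point): Middle of the channel floor at the end stop's face: x = +130 mm, y = 0, z = 12 mm of the jig. The stop is a fixed steel block 30 mm long, 75 mm wide, top 48 mm above the bench. When the row is home its rear face is at x = 0 of the jig.
- block1: Front (nearest the end stop) dark brown hardwood block of the row: 40 mm along the channel, 34 mm across it, 36 mm high, about 58 g. Origin at the centre of its underside; x along the channel towards the end stop, z up.
- block2: Second light brown hardwood block of the row: 28 mm along the channel, 34 mm across it, 36 mm high, about 41 g. Origin at the centre of its underside; x along the channel towards the end stop, z up.
- block3: Third dark brown hardwood block of the row: 34 mm along the channel, 34 mm across it, 36 mm high, about 49 g. Origin at the centre of its underside; x along the channel towards the end stop, z up.
- block4: Last (rearmost, the one to push on) light brown hardwood block of the row: 28 mm along the channel, 34 mm across it, 36 mm high, about 41 g. Origin at the centre of its underside; x along the channel towards the end stop, z up. At the start the four lie touching (within 1 mm), the front one 55 to 95 mm short of the stop. Its rear face shows above the fences, 22 to 48 mm above the bench.
- keeper (a joint): Angle (rad) of the steel keeper bar on its upright pivot. 0 = closed, at its limit: the bar points along the jig's +y, square across the channel, 3 mm behind the home row (it cannot close if the row is short). Grows as it opens, counter-clockwise from above: 1.57 = along the jig's -x, beside the channel. Starts at 1.75 to 2.3, limit 2.4. Friction of 0.08 N m: it stays where left.
- keeper_pivot (a point): The keeper's pivot axis, at half the bar's height: x = -9 mm, y = -52 mm, z = 34 mm of the jig. A round boss of 11 mm radius surrounds it.
- keeper_tip (a point): The free end of the keeper bar, on its centre line at half its height. The bar is straight, 94 mm long from pivot to tip, 12 mm thick, and spans 24 to 44 mm above the bench, so it passes over the fences.
- glue: Bystander: white bottle, 44 mm across, 85 mm high, standing beside the jig on the keeper's side near the end stop. Origin at the centre of its underside.
- tape: Bystander: cardboard ring 72 mm across, 24 mm high, lying on the other side of the jig. Origin at the centre of its underside.
- driver: Bystander: screwdriver lying on the bench on the side of the jig away from the keeper, roughly parallel to the channel. Origin under its middle.
Not all that is in view belongs to the job. Leave any pink or purple look-alike of the block4 alone. Leave any turquoise look-alike of the block2 alone.

How it is judged:
On the way, in this order (a step that is already met when the one before it is completed fails the run):
1. the whole row is home against the end stop while the keeper is still open (x of block1 in the frame of jig above 0.107 m and x of block2 in the frame of jig above 0.073 m and x of block3 in the frame of jig above 0.042 m and x of block4 in the frame of jig above 0.011 m and y of block1 in the frame of jig between -0.006 and 0.006 m and z of each of block1, block2, block3, block4 in the frame of jig below 0.016 m and angle between each of block1, block2, block3, block4's own z axis and vertical below 0.1 rad and y of block2 in the frame of jig between -0.006 and 0.006 m and y of block3 in the frame of jig between -0.006 and 0.006 m and y of block4 in the frame of jig between -0.006 and 0.006 m and value of joint keeper above 1.2 rad), for 0.2 s.
2. the keeper is swung across behind the row (x of block1 in the frame of jig above 0.107 m and x of block2 in the frame of jig above 0.073 m and x of block3 in the frame of jig above 0.042 m and x of block4 in the frame of jig above 0.011 m and value of joint keeper below 0.1 rad), for 0.2 s.
At the end, for the whole second after the job is handed in: All four blocks stand upright (within 0.1 rad) on the channel floor, each within 3 mm of its place in the row closed up against the end stop, within 6 mm of the channel's centre line and at rest; the keeper is within 0.1 rad of fully closed; the robot is clear (all of step 2 and y of block1 in the frame of jig between -0.006 and 0.006 m and z of each of block1, block2, block3, block4 in the frame of jig below 0.016 m and angle between each of block1, block2, block3, block4's own z axis and vertical below 0.1 rad and y of block2 in the frame of jig between -0.006 and 0.006 m and y of block3 in the frame of jig between -0.006 and 0.006 m and y of block4 in the frame of jig between -0.006 and 0.006 m and linear speed of each of block1, block2, block3, block4 below 0.01 m/s); the robot touches nothing.
It fails at once if a block is lifted (6 mm), tipped (0.3 rad) or leaves the channel (z of any of block1, block2, block3, block4 in the frame of jig above 0.018 m or angle between any of block1, block2, block3, block4's own z axis and vertical above 0.3 rad or y of any of block1, block2, block3, block4 in the frame of jig above 0.012 m or y of any of block1, block2, block3, block4 in the frame of jig below -0.012 m).
It fails at once if the row comes apart: a gap of more than 10 mm between neighbours (distance between block1 and block2 above 0.044 m or distance between block2 and block3 above 0.041 m or distance between block3 and block4 above 0.041 m).
It fails at once if a block is knocked or shot along (faster than 0.5 m/s) (linear speed of any of block1, block2, block3, block4 above 0.5 m/s).
It fails at once if a bystander is moved by more than 20 mm (distance of any of glue, tape, driver from where it was at the start of the episode above 0.02 m).
It also fails if it takes over 53 s, if anything falls off the work surface, if the arm or the gripper's body presses on something with over 40 N, if the wrist force passes 120 N, or if a joint passes its speed limit or range.

ROBOT

A 7-joint arm with a two-finger parallel gripper is mounted at the origin on the work surface. World frame = base frame: x ahead of the robot, y to its left, z up, the work surface at z = 0. Lengths are in m, angles in rad, forces in N, time in s.
With the tool pointing down it reaches from about 0.35 to 0.9 m from the base axis. Payload 8.1 kg.
Tool frame: the origin (TCP) lies on the centre line of the jaws, within the pads' length; the fingertips stand 25 mm ahead of it and the grasp point (between the pads) lies 6 mm ahead of it; x points along the fingers, y is the direction in which the jaws open and shut, and the axes are right-handed (so a half turn about x gives the same grasp; the last joint's range is limited). The gripper opens to 92 mm and grips with 3 to 60 N. Pads are 19 mm wide; open, the fingers measure 130 mm over their backs; the gripper's body (75 mm by 190 mm) begins 47 mm behind the grasp point.
Start: joints at [-1.341, 0.434, 0.025, 1.573, -0.012, 1.134, -0.075], TCP at [0.204, 0.591, 0.216] pointing down, gripper open.
Joint ranges: [-2.62, 2.62], [-0.44, 2.09], [-1.27, 1.32], [0.08, 2.57], [-1.32, 4.46], [0.12, 2], [-2.74, 2.74]. Speed limits (rad/s): [2.22, 2.22, 3.01, 3.01, 3.14, 3.14, 3.14].

INTERFACE

Orientations are given as a unit quaternion [w, x, y, z].
In Python, from plant import read_state, read_camera, camera_model, workorder gives the robot as it stands. The module is installed in compiled form; this text tells all that it offers.
- The arm moves only by the tool step_arm, never from a script. Its argument "series" is a list that holds one entry, the list of rows, each a list of 7 numbers: the finger opening in mm, from 0 to 91.8, then the shift along the tool's x, y, z in mm, then the turn, a rotation vector about the tool's x, y, z in rad. In form: [[[hand, x, y, z, ax, ay, az], ...]]. A call has 1 to 8 rows; each row is the pose to reach, as a shift and turn from the pose commanded when the call began, along the tool's axes at that moment; what a row does not reach only later rows make up. A row lasts 1/10 s, in which the tool goes at most 50 mm and 8.59 degrees, less where a joint would pass 70% of its speed; a pose out of reach is approached as far as the arm can. A call with a gripper value outside its range is refused whole. The fingers move at their own pace and stop on an object; "squeeze" is the grip in N (left out, the last holds). Time passes only in rows, so rows that repeat a pose let the fingers close. It gives the time, the measured TCP pose, the force and the opening at its end, in the units of the state.
- read_state(): the state, without advancing time (a new reading comes with each control period).
- read_camera(name): name is "side" or "top"; returns the picture (384x512x3 uint8, red, green, blue); there is no depth.
- camera_model(name): a dict with "intrinsics" (3x3 intrinsics, pixels), "R" (3x3) and "t" (3): a world point X has camera coordinates R X + t. Camera axes: x right, y down, z forward; pixel columns grow to the right and rows downward; lengths in m; the calibration is good to about 2 mm. A picture is of the moment at which its call begins. camera_model takes no time and is no camera call.
- workorder.hand_in(): hands the job in, once; it reports no verdict.
The state is a dict: "time": time; "joint_pos": joint angles; "qvel": joint speeds; "joint_torque": joint torques, N m; "tcp_pos": TCP position; "tool_rot": TCP orientation; "contact_force": force on the tool from outside, world axes, zero at the start; "moment": the same for the moment, N m; "grip_width": opening from 0.0 (shut) to 1.0 (fully open).
Only numpy, scipy, OpenCV 4.12 (cv2) and the standard library are available. Lean on these libraries where they do the work, as an engineer would, in place of code of your own. Each camera call takes 0.05 s, during which the arm holds its last target.

## Working session

There is one attempt and no reset: what is moved stays moved. The work goes in short steps, Python scripts to look and compute and a tool call to move; the robot and the scene stay as the last step left them, time stands still between calls to the robot, and variables do not carry over. Pictures are saved under pics/ and viewed, and the job is handed in when it is done.

Besides the shell and the picture viewer there is one more tool, called after ">>>" by a JSON object that holds its "api" and its "payload", one argument or row to a line. step_arm: Moves the arm, as the interface text tells. Its arguments: {"type":"object","properties":{"series":{"type":"array","items":{"type":"array","items":{"type":"array","items":{"type":"number"}}}},"squeeze":{"type":"number"}},"required":["series"]}

```bash
mkdir -p pics
python3 - <<'E'
from plant import *
import cv2,numpy as np
for n in("side","top"):
    im=read_camera(n); cv2.imwrite(f"pics/{n}0.png",cv2.cvtColor(im,cv2.COLOR_RGB2BGR))
    m=camera_model(n); print(n,np.round(m["intrinsics"],1).tolist(),np.round(m["R"],3).tolist(),np.round(m["t"],3).tolist())
s=read_state();print({k:np.round(v,3).tolist() for k,v in s.items()})
E
```

```text
side [[402.0, 0.0, 260.0], [0.0, 402.0, 193.5], [0.0, 0.0, 1.0]] [[-0.833, -0.554, 0.002], [-0.389, 0.581, -0.715], [0.395, -0.596, -0.699]] [0.466, 0.301, 0.518]
top [[433.6, 0.0, 254.9], [0.0, 433.6, 187.2], [0.0, 0.0, 1.0]] [[0.02, -0.999, -0.029], [-0.99, -0.016, -0.138], [0.137, 0.031, -0.99]] [-0.034, 0.584, 0.85]
{'time': 0.1, 'joint_pos': [-1.341, 0.435, 0.025, 1.574, -0.012, 1.134, -0.075], 'qvel': [0.0, -0.002, -0.002, -0.002, -0.0, -0.0, 0.001], 'joint_torque': [0.003, -66.912, 0.988, -31.514, -0.06, 0.037, 0.0], 'tcp_pos': [0.204, 0.59, 0.216], 'tool_rot': [0.697, 0.117, 0.697, -0.118], 'contact_force': [0.068, -0.156, -0.759], 'moment': [-0.013, -0.033, 0.06], 'grip_width': 0.998}
```

View pics/side0.png

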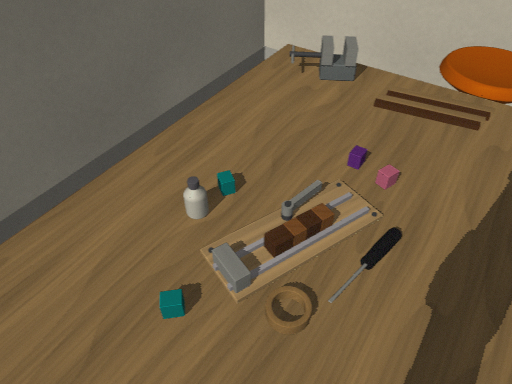

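View pics/top0.png

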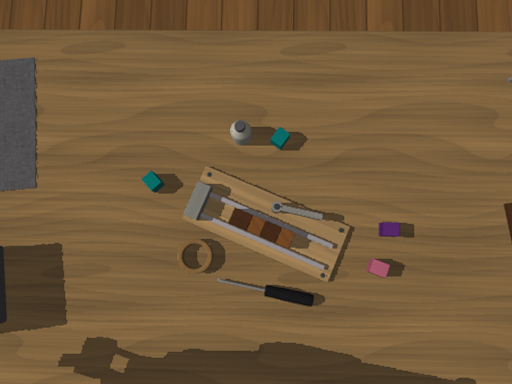

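```bash
cat > h.py <<'E'
from plant import *
import cv2,numpy as np
def ray(n,u,v,z):
    m=camera_model(n);K,R,t=[np.array(m[k]) for k in("intrinsics","R","t")]
    d=R.T@np.linalg.solve(K,[u,v,1]);c=-R.T@t
    return c+d*(z-c[2])/d[2]
def proj(n,X):
    m=camera_model(n);K,R,t=[np.array(m[k]) for k in("intrinsics","R","t")]
    p=K@(R@np.array(X)+t);return p[:2]/p[2]
E
python3 - <<'E'
import cv2
a=cv2.imread("pics/top0.png")[160:290,175:360]; cv2.imwrite("pics/c0.png",cv2.resize(a,None,fx=4.3,fy=4.3,interpolation=cv2.INTER_CUBIC))
a=cv2.imread("pics/side0.png")[170:300,195:390]; cv2.imwrite("pics/c1.png",cv2.resize(a,None,fx=4,fy=4,interpolation=cv2.INTER_CUBIC))
E
```

```text
(no output)
```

View pics/c0.png

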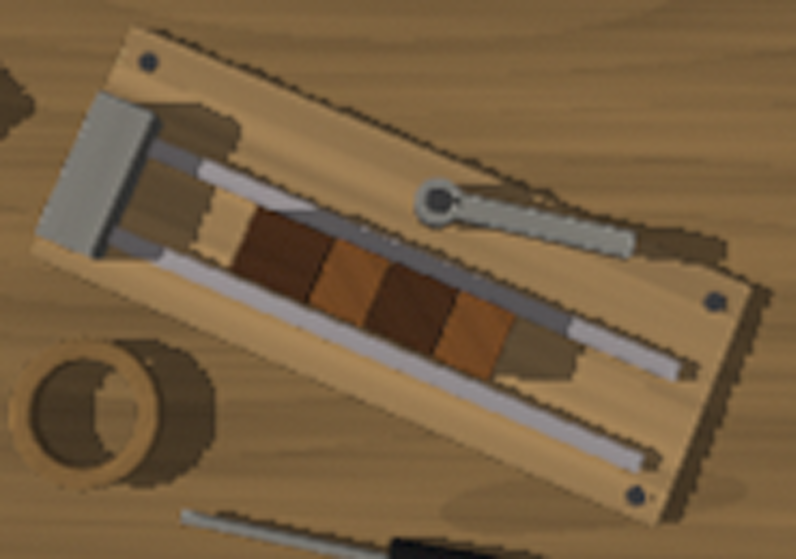

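View pics/c1.png

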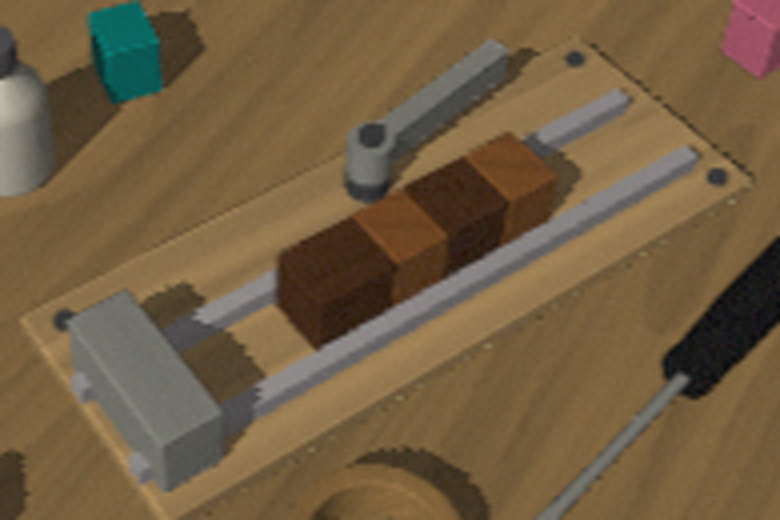

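```bash
cat > meas.py <<'E'
from h import *
def c(u,v,z): return ray("top",(u+.5)/4.3-.5+175,(v+.5)/4.3-.5+160,z)
def s(u,v,z): return ray("side",(u+.5)/4-.5+195,(v+.5)/4-.5+170,z)
A,B,C=c(133,27,.012),c(755,288,.012),c(658,522,.012)
print("lens",np.linalg.norm(A-B),np.linalg.norm(B-C))
sA,sB,sC=s(22,320,.012),s(575,37,.012),s(752,182,.012)
print("side",np.round([sA,sB,sC],4).tolist(), "top",np.round([A,B,C],4).tolist())
# fence yaw: top-face outer edges
f1=c(200,170,.022),c(675,380,.022); f2=c(160,262,.022),c(640,470,.022)
yaws=[np.arctan2(*(p-q)[[1,0]]) for p,q in((A,B),(sA,sB),f1,f2)]
print("yaw",np.round(yaws,4))
# stop top face near edge (x=130) z=48
st=[c(158,120,.048),c(103,258,.048)]
yaw=np.mean(yaws[:2])
ex=np.array([np.cos(yaw),np.sin(yaw),0]);ey=np.array([-np.sin(yaw),np.cos(yaw),0])
o=lambda A,B,C:np.mean([(A-.165*ex+.077*ey),(B+.165*ex+.077*ey),(C+.165*ex-.048*ey)],0)
O1,O2=o(A,B,C),o(sA,sB,sC);print("O top/side",O1,O2)
O=(O1+O2)/2;O[2]=0
J=lambda p:np.round([(p-O)@ex*1e3,(p-O)@ey*1e3],1)
print("O",O,"yaw",yaw)
print("stop",[J(x) for x in st]);print("fences",[J(x) for x in f1+f2])
print("pivot (-9,-52)",J(c(438,202,.046)),J(s(372,135,.046)))
tip=[c(632,245,.044),s(500,52,.044)]
print("tip",[J(t) for t in tip])
for t in tip:
    v=J(t)-np.array([-9,-52]);print("keeper ang",np.arctan2(-v[0],v[1]),np.linalg.norm(v))
print("rear b4",[J(x) for x in(c(515,315,.048),c(493,380,.048),s(512,133,.048),s(557,180,.048))])
print("front b1",[J(x) for x in(c(260,205,.048),c(232,270,.048),s(278,265,.048),s(320,297,.048))])
E
python3 meas.py
```

```text
lens 0.3301605828453383 0.12131300234797802
side [[0.629, 0.0865, 0.012], [0.5079, -0.2168, 0.012], [0.3928, -0.1703, 0.012]] top [[0.6326, 0.0838, 0.012], [0.5089, -0.2223, 0.012], [0.397, -0.1753, 0.012]]
yaw [1.1867 1.1909 1.1725 1.1841]
O top/side [ 0.50056484 -0.04035769  0.012     ] [ 0.49759055 -0.03596562  0.012     ]
O [ 0.49907769 -0.03816165  0.        ] yaw 1.1887962465574429
stop [array([126.4, -37.8]), array([123.8,  32.1])]
fences [array([102.1, -25.3]), array([-146.7,  -21.2]), array([102. ,  23.2]), array([-147. ,   24.4])]
pivot (-9,-52) [-10.8 -53.5] [-10.1 -52.3]
tip [array([-102.1,  -70.4]), array([-97.2, -63.5])]
keeper ang 1.7659186936187727 94.9008429888797
keeper ang 1.7004503932029431 88.9465569878902
rear b4 [array([-64. , -18.6]), array([-66.,  13.]), array([-62.8, -15.5]), array([-60.1,  18.2])]
front b1 [array([ 65.7, -19.5]), array([65.7, 13.6]), array([ 70.8, -11.9]), array([66.2, 12.1])]
```

```bash
cat >> h.py <<'E'
from scipy.spatial.transform import Rotation as Ro
O=np.array([.4995,-.0385,0]);YAW=1.185
ex=np.array([np.cos(YAW),np.sin(YAW),0]);ey=np.array([-np.sin(YAW),np.cos(YAW),0])
def W(x,y,z): return O+ex*x/1e3+ey*y/1e3+np.array([0,0,z/1e3])   # jig mm -> world
def J(p): d=np.array(p)-O; return np.array([d@ex,d@ey,d[2]])*1e3
def rot(s): q=s["tool_rot"];return Ro.from_quat([q[1],q[2],q[3],q[0]])
def info():
    s=read_state();R=rot(s)
    print("t",round(s["time"],2),"TCPjig",np.round(J(s["tcp_pos"]),1),"yawY",np.round(np.arctan2(*R.as_matrix()[[1,0],1])-YAW,3),"down",np.round(R.as_matrix()[:,0],3),"F",np.round(s["contact_force"],1),"q",np.round(s["joint_pos"],2))
    return s,R
def mv(x,y,z):  # desired TCP jig mm -> tool shift
    s=read_state();print("shift",np.round(rot(s).inv().apply(W(x,y,z)-s["tcp_pos"])*1e3,1))
E
python3 - <<'E'
from h import *
s,R=info();print(np.round(R.as_matrix(),3))
# turns: want tool y along +/-jig x or +/- jig y, x down
for off in (0,np.pi/2,np.pi,-np.pi/2):
    y=np.array([np.cos(YAW+off),np.sin(YAW+off),0]);x=np.array([0,0,-1.]);T=Ro.from_matrix(np.c_[x,y,np.cross(x,y)])
    print(off,np.round((R.inv()*T).as_rotvec(),3))
mv(-120,0,200)
E
```

```text
t 0.1 TCPjig [471.4 510.3 215.6] yawY 0.053 down [-0.    -0.001 -1.   ] F [ 0.1 -0.2 -0.8] q [-1.34  0.44  0.02  1.57 -0.01  1.13 -0.08]
[[-0.     0.327  0.945]
 [-0.001  0.945 -0.327]
 [-1.    -0.001  0.   ]]
0 [0.053 0.    0.001]
1.5707963267948966 [-1.518e+00 -1.000e-03  1.000e-03]
3.141592653589793 [-3.089e+00 -2.000e-03  0.000e+00]
-1.5707963267948966 [1.624e+00 1.000e-03 1.000e-03]
shift [  16.6 -617.5  478.3]
```

>>> {"api": "step_arm", "payload": {
  "series": [
    [[0,0,-618,478,0.053,0,0],[0,0,-618,478,0.053,0,0],[0,0,-618,478,0.053,0,0],[0,0,-618,478,0.053,0,0],[0,0,-618,478,0.053,0,0],[0,0,-618,478,0.053,0,0],[0,0,-618,478,0.053,0,0],[0,0,-618,478,0.053,0,0]]
  ]
}}

```text
time: 0.9
tcp_pos: [0.3322, 0.2096, 0.2163]
tool_rot: [0.694, 0.136, 0.694, -0.135]
contact_force: [1.5, 0.1, -1.0]
grip_width: 0.352
```

Run:
```python
from h import *
info();mv(-120,0,150)
```

```text
t 0.9 TCPjig [167.  248.4 216.3] yawY 0.0 down [-0.  0. -1.] F [ 1.5  0.1 -1. ] q [-0.9   0.04  0.21  2.1  -0.01  1.    0.5 ]
shift [  66.2 -287.   248.4]
```

>>> {"api": "step_arm", "payload": {
  "series": [
    [[0,0,-287,248,0,0,0],[0,0,-287,248,0,0,0],[0,0,-287,248,0,0,0],[0,0,-287,248,0,0,0],[0,0,-287,248,0,0,0],[0,0,-287,248,0,0,0],[0,0,-287,248,0,0,0],[0,0,-287,248,0,0,0]]
  ]
}}

```text
time: 1.7
tcp_pos: [0.4542, -0.1515, 0.2165]
tool_rot: [0.694, 0.136, 0.693, -0.137]
contact_force: [0.1, 1.0, -0.4]
grip_width: 0.007
```

Run:
```python
from h import *
info();mv(-118,-1,75)
```

```text
t 1.7 TCPjig [-121.7   -0.5  216.5] yawY -0.003 down [ 0.001 -0.001 -1.   ] F [ 0.1  1.  -0.4] q [-0.32  0.21  0.64  1.96 -0.14  1.02  1.56]
shift [141.5   3.9   0.3]
```

>>> {"api": "step_arm", "payload": {
  "series": [
    [[0,40,4,0,0,0,0],[0,80,4,0,0,0,0],[0,115,4,0,0,0,0],[0,141,4,0,0,0,0],[0,141,4,0,0,0,0],[0,141,4,0,0,0,0]]
  ]
}}

```text
time: 2.3
tcp_pos: [0.4551, -0.1441, 0.0756]
tool_rot: [0.694, 0.136, 0.694, -0.136]
contact_force: [0.9, -0.1, 0.1]
grip_width: 0.002
```

Run:
```python
from h import *
info()
a=read_camera("side")[150:310,200:400,::-1]; cv2.imwrite("pics/s1.png",cv2.resize(a,None,fx=3.7,fy=3.7,interpolation=cv2.INTER_CUBIC))
a=read_camera("top")[140:310,170:390,::-1]; cv2.imwrite("pics/t1.png",cv2.resize(a,None,fx=3.5,fy=3.5,interpolation=cv2.INTER_CUBIC))
mv(-118,-1,53)
```

```text
t 2.3 TCPjig [-114.5    1.4   75.6] yawY -0.001 down [-0.001 -0.    -1.   ] F [ 0.9 -0.1  0.1] q [-0.22  0.41  0.54  2.12 -0.33  0.69  1.73]
shift [23.7 -3.9  1.2]
```

View pics/s1.png

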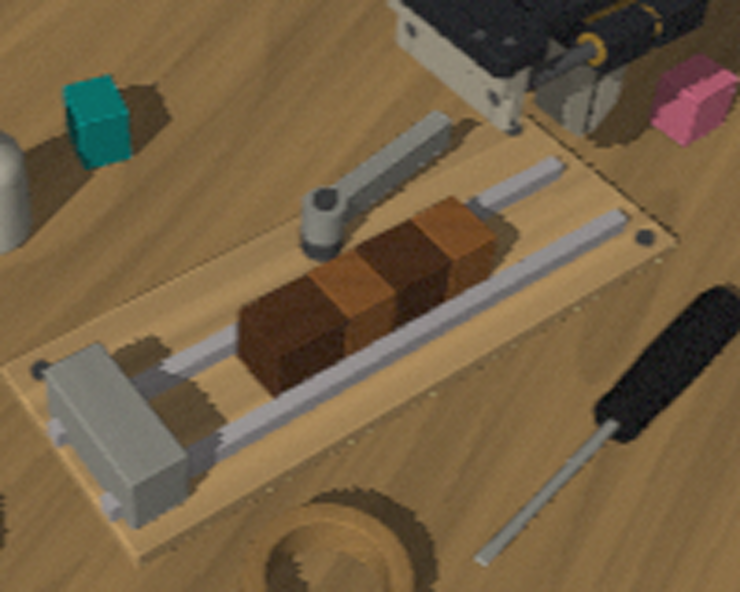

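View pics/t1.png

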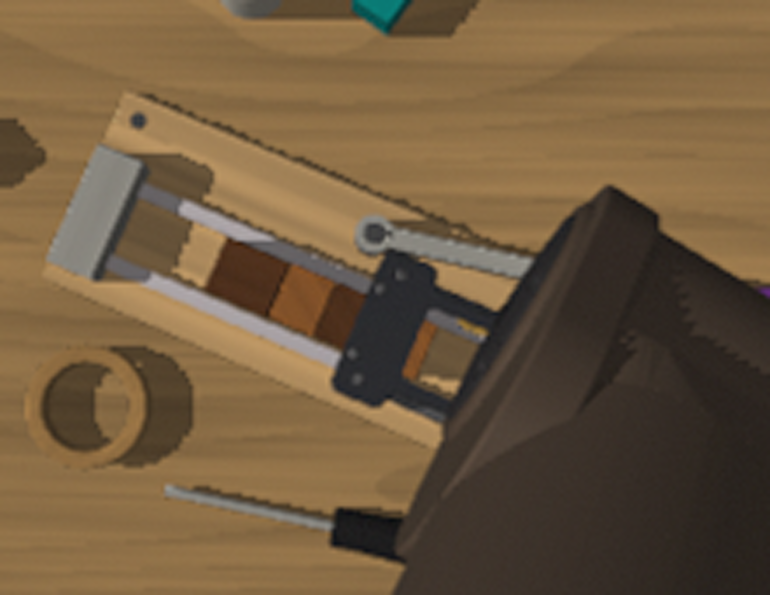

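Run:
```python
from h import *
for x in(-134,-115,-96):
    print((proj("side",W(x,1.4,50.6))-[200,150])*3.7)
```

```text
[582.95610373 154.9992653 ]
[555.44790946 169.74219799]
[527.3699336 184.7905034]
```

Run:
```python
from h import *
a=read_camera("side")[130:220,290:400,::-1]; cv2.imwrite("pics/s2.png",cv2.resize(a,None,fx=7,fy=6.6,interpolation=cv2.INTER_CUBIC))
a=read_camera("side")[90:290,170:430,::-1].copy()
for z in(50,75,92):
  for x in(-134,-96):
    for y in(-9,11):
      u,v=proj("side",W(x,y,z))-[170,90];cv2.circle(a,(int(u+.5),int(v+.5)),1,(0,0,255),-1)
cv2.imwrite("pics/s3.png",cv2.resize(a,None,fx=3,fy=3,interpolation=cv2.INTER_NEAREST))
```

```text
(no output)
```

View pics/s2.png

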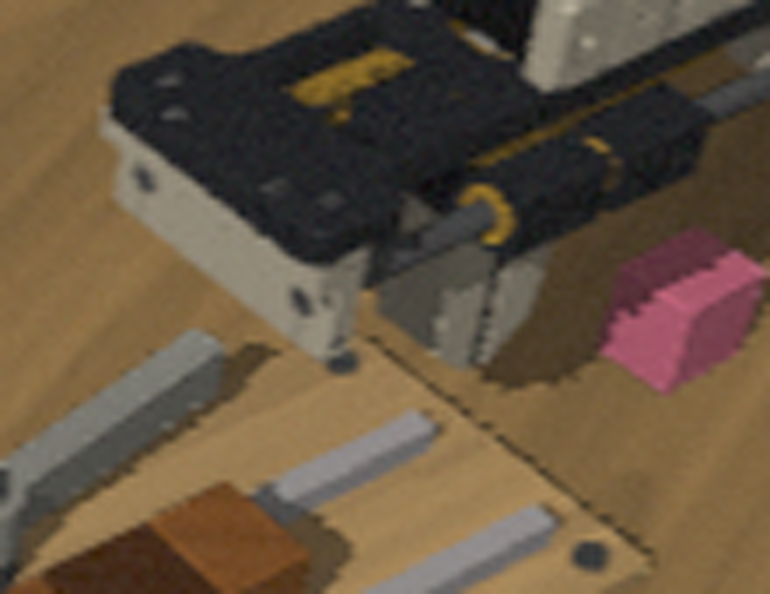

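View pics/s3.png

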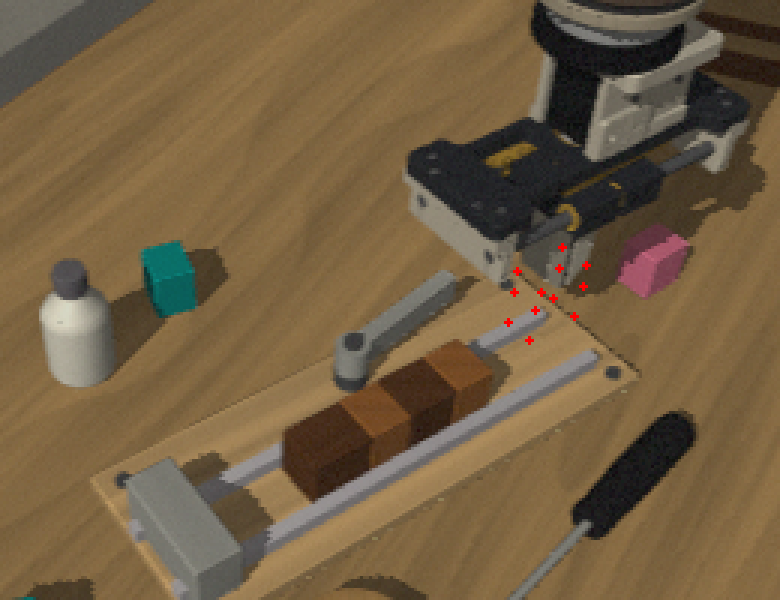

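Run:
```python
from h import *
for z in (95,116.6,136):
  for y in(-36,38):
    print(z,y,"side s3",np.round((proj("side",W(-19.5,y,z))-[170,90])*3),"top t1",np.round((proj("top",W(-19.5,y,z))-[170,140])*3.5))
for z in (50,75):
  print(np.round((proj("side",W(-114.5,1.4,z))-[170,90])*3))
s,R=info();print(s["grip_width"], s["tcp_pos"])
```

```text
95 -36 side s3 [387. 291.] top t1 [378. 260.]
95 38 side s3 [471. 368.] top t1 [324. 386.]
116.6 -36 side s3 [390. 263.] top t1 [379. 257.]
116.6 38 side s3 [476. 340.] top t1 [324. 387.]
136 -36 side s3 [392. 237.] top t1 [380. 254.]
136 38 side s3 [480. 314.] top t1 [324. 387.]
[540. 319.]
[546. 289.]
t 2.5 TCPjig [-113.9    0.2   76.7] yawY 0.0 down [ 0.003 -0.    -1.   ] F [-0.7 -0.5 -0.6] q [-0.22  0.41  0.54  2.12 -0.33  0.69  1.73]
0.005180592665436516 [ 0.4564463  -0.14392699  0.07669782]
```

Run:
```python
from h import *
a=read_camera("top")[200:262,255:310,::-1]; cv2.imwrite("pics/t2.png",cv2.resize(a,None,fx=9,fy=9,interpolation=cv2.INTER_CUBIC))
```

```text
(no output)
```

View pics/t2.png

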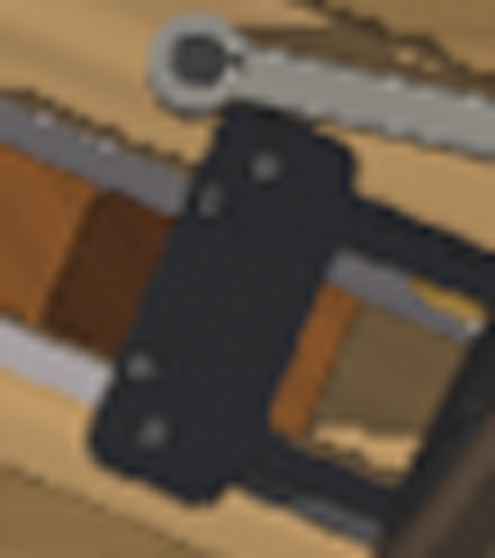

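```bash
cat >> h.py <<'E'
def tri(ut,us):
    P=[]
    for n in("top","side"):
        m=camera_model(n);P.append(np.array(m["intrinsics"])@np.c_[m["R"],m["t"]])
    X=cv2.triangulatePoints(P[0],P[1],np.array(ut,float).reshape(2,1),np.array(us,float).reshape(2,1)).ravel();return X[:3]/X[3]
E
python3 - <<'E'
from h import *
for t,s in zip([(265,167),(210,200),(140,367),(152,432)],[(170,80),(175,112),(272,187),(330,200)]):
    X=tri((255+t[0]/9-.4,200+t[1]/9-.4),(290+s[0]/7-.4,130+s[1]/6.6-.4))
    print(J(X), proj("top",X)-(255+t[0]/9-.4,200+t[1]/9-.4))
E
```

```text
[-32.29181803 -25.99753736 193.73229191] [0.0489064  0.12728198]
[-25.39316967 -16.23132823 193.4576724 ] [0.08446807 0.22159231]
[-25.21631354  16.99568467 193.29883409] [0.00637853 0.01790076]
[-32.07926215  27.28947299 193.4150695 ] [0.06107356 0.17868188]
```

>>> {"api": "step_arm", "payload": {
  "series": [
    [[0,10,-3,0,0,0,0],[0,18,-3,0,0,0,0],[0,23,-3,0,0,0,0],[0,23,-3,0,0,0,0]]
  ]
}}

```text
time: 2.95
tcp_pos: [0.4535, -0.1465, 0.0514]
tool_rot: [0.693, 0.136, 0.695, -0.136]
contact_force: [-0.4, -0.3, -0.4]
grip_width: 0.004
```

Run:
```python
from h import *
info()
a=read_camera("side")[130:220,290:400,::-1]; cv2.imwrite("pics/s4.png",cv2.resize(a,None,fx=7,fy=6.6,interpolation=cv2.INTER_CUBIC))
for x,y,z in((-118,0,27),(-118,0,52),(-137,9,27),(-99,9,27)): print((proj("side",W(x,y,z))-[290,130])*[7,6.6])
```

```text
t 2.95 TCPjig [-117.4    2.    51.4] yawY -0.0 down [-0.002  0.    -1.   ] F [-0.4 -0.3 -0.4] q [-0.18  0.45  0.51  2.14 -0.37  0.64  1.77]
[411.60759686 485.90422131]
[426.3195081  424.18597866]
[485.66563297 477.9721843 ]
[382.60684143 531.59542794]
```

View pics/s4.png

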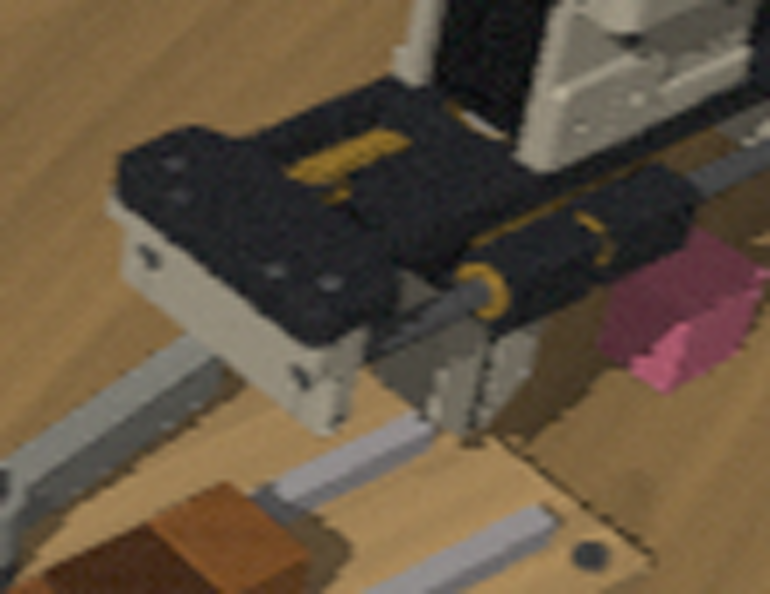

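>>> {"api": "step_arm", "payload": {
  "series": [
    [[0,4,0,2,0,0,0],[0,8,0,2,0,0,0],[0,10,0,2,0,0,0],[0,10,0,2,0,0,0]]
  ]
}}

```text
time: 3.4
tcp_pos: [0.4558, -0.1473, 0.042]
tool_rot: [0.694, 0.136, 0.694, -0.136]
contact_force: [-0.3, 0.0, 0.1]
grip_width: 0.004
```

Run:
```python
from h import *
info()
a=read_camera("side")[130:220,290:400,::-1]; cv2.imwrite("pics/s5.png",cv2.resize(a,None,fx=7,fy=6.6,interpolation=cv2.INTER_CUBIC))
```

```text
t 3.4 TCPjig [-117.2   -0.5   42. ] yawY -0.0 down [-0.001  0.    -1.   ] F [-0.3  0.   0.1] q [-0.17  0.47  0.49  2.14 -0.38  0.62  1.78]
```

View pics/s5.png

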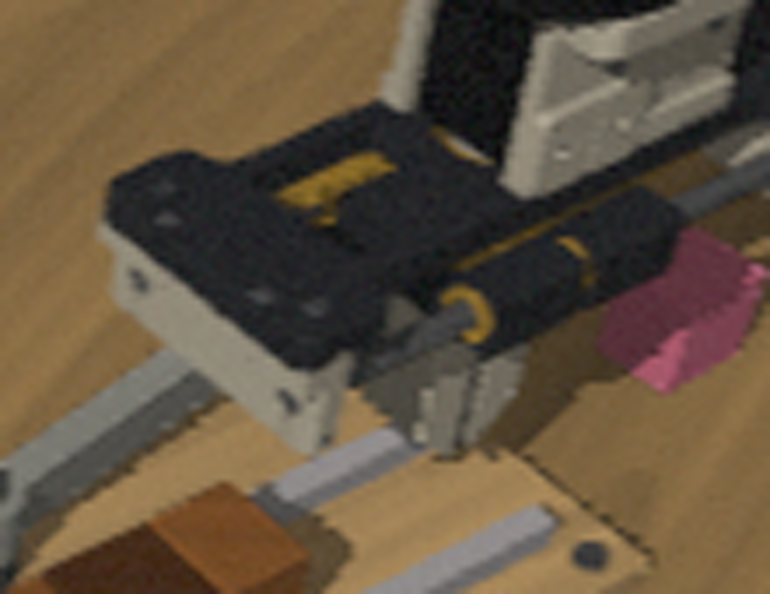

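>>> {"api": "step_arm", "payload": {
  "series": [
    [[0,3,0,0,0,0,0],[0,6,0,0,0,0,0],[0,6,0,0,0,0,0]]
  ]
}}

```text
time: 3.75
tcp_pos: [0.4558, -0.1473, 0.036]
tool_rot: [0.694, 0.136, 0.694, -0.136]
contact_force: [-0.3, -0.3, -0.2]
grip_width: 0.007
```

Run:
```python
from h import *
info()
```

```text
t 3.75 TCPjig [-117.2   -0.5   36. ] yawY -0.0 down [-0.001  0.    -1.   ] F [-0.3 -0.3 -0.2] q [-0.16  0.48  0.49  2.14 -0.39  0.6   1.79]
```

>>> {"api": "step_arm", "payload": {
  "series": [
    [[0,2,0,0,0,0,0],[0,4,0,0,0,0,0],[0,4,0,0,0,0,0]]
  ]
}}

```text
time: 4.05
tcp_pos: [0.456, -0.1473, 0.0321]
tool_rot: [0.694, 0.136, 0.694, -0.136]
contact_force: [0.5, -0.2, 0.6]
grip_width: 0.006
```

Run:
```python
from h import *
info()
a=read_camera("side")[130:220,290:400,::-1]; cv2.imwrite("pics/s6.png",cv2.resize(a,None,fx=7,fy=6.6,interpolation=cv2.INTER_CUBIC))
for z in (12,22,32): print([np.round((proj("side",W(x,y,z))-[290,130])*[7,6.6]) for x,y in((-136,9),(-98,9),(-117,9))])
```

```text
t 4.05 TCPjig [-117.2   -0.6   32.1] yawY -0.0 down [-0.  0. -1.] F [ 0.5 -0.2  0.6] q [-0.16  0.49  0.48  2.14 -0.4   0.59  1.79]
[array([474., 515.]), array([372., 569.]), array([423., 542.])]
[array([480., 491.]), array([377., 545.]), array([429., 518.])]
[array([486., 467.]), array([383., 521.]), array([435., 494.])]
```

View pics/s6.png

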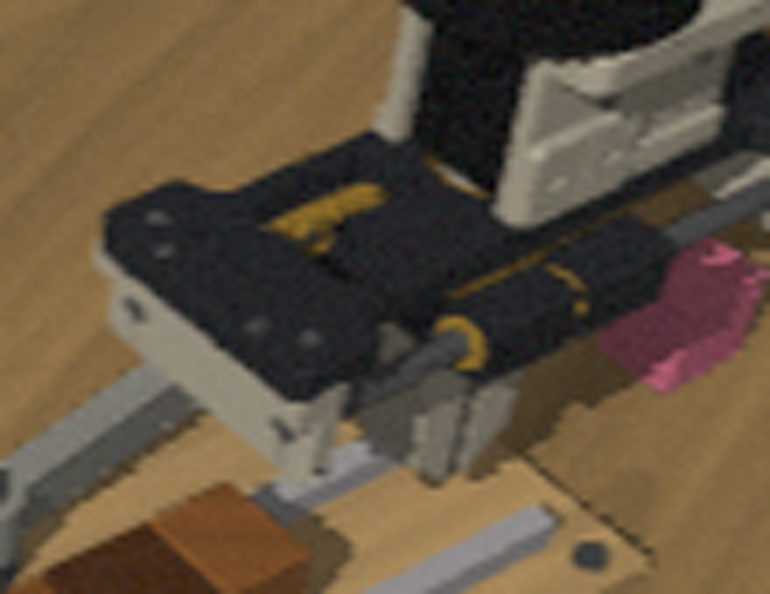

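>>> {"api": "step_arm", "payload": {
  "series": [
    [[0,2,0,0,0,0,0],[0,4,0,0,0,0,0],[0,6,0,0,0,0,0],[0,8,0,0,0,0,0],[0,8,0,0,0,0,0]]
  ]
}}

```text
time: 4.6
tcp_pos: [0.4559, -0.1473, 0.024]
tool_rot: [0.694, 0.136, 0.694, -0.136]
contact_force: [0.1, -0.0, -0.5]
grip_width: 0.001
```

Run:
```python
from h import *
info()
a=read_camera("side")[130:220,290:400,::-1]; cv2.imwrite("pics/s7.png",cv2.resize(a,None,fx=7,fy=6.6,interpolation=cv2.INTER_CUBIC))
```

```text
t 4.6 TCPjig [-117.2   -0.5   24. ] yawY -0.0 down [-0.  0. -1.] F [ 0.1 -0.  -0.5] q [-0.15  0.5   0.47  2.15 -0.41  0.57  1.81]
```

View pics/s7.png

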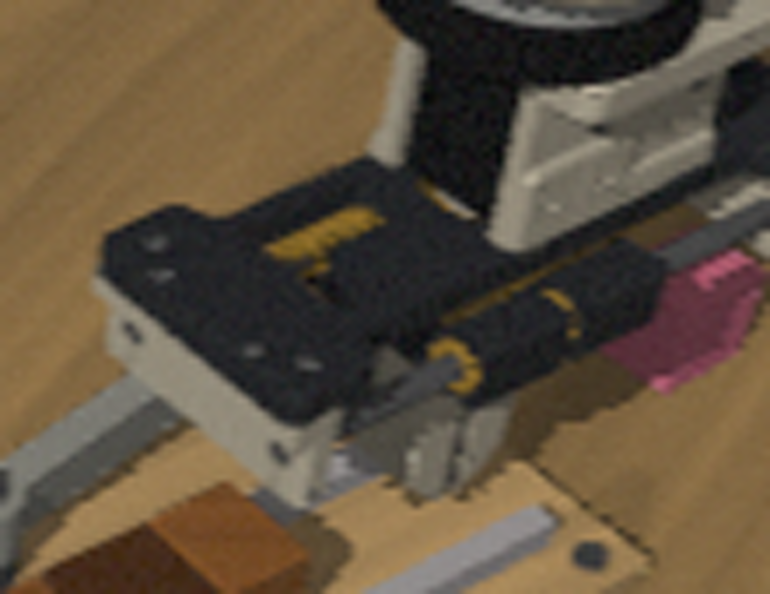

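>>> {"api": "step_arm", "payload": {
  "series": [
    [[0,2,6,0,0,0,0],[0,2,12,0,0,0,0],[0,2,18,0,0,0,0],[0,2,22,0,0,0,0],[0,2,25,0,0,0,0],[0,2,27,0,0,0,0],[0,2,27,0,0,0,0]]
  ]
}}

```text
time: 5.35
tcp_pos: [0.4664, -0.122, 0.0224]
tool_rot: [0.694, 0.135, 0.694, -0.135]
contact_force: [-0.8, -0.1, 0.1]
grip_width: 0.0
```

Run:
```python
from h import *
info()
a=read_camera("side")[140:270,240:380,::-1]; cv2.imwrite("pics/s8.png",cv2.resize(a,None,fx=5,fy=4.5,interpolation=cv2.INTER_CUBIC))
```

```text
t 5.35 TCPjig [-89.9  -0.7  22.4] yawY 0.0 down [ 0.  0. -1.] F [-0.8 -0.1  0.1] q [-0.2   0.51  0.47  2.14 -0.42  0.57  1.75]
```

View pics/s8.png

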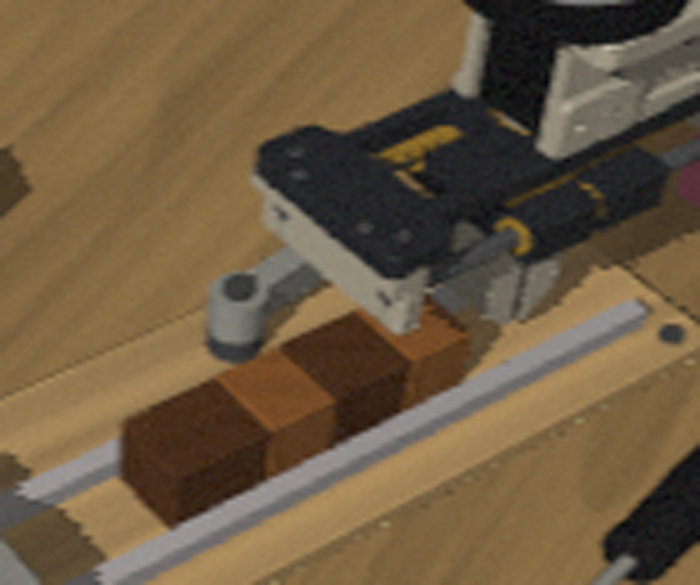

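>>> {"api": "step_arm", "payload": {
  "series": [
    [[0,0,4,0,0,0,0],[0,0,8,0,0,0,0],[0,0,12,0,0,0,0],[0,0,16,0,0,0,0],[0,0,20,0,0,0,0],[0,0,24,0,0,0,0],[0,0,28,0,0,0,0],[0,0,30,0,0,0,0]]
  ]
}}

```text
time: 6.2
tcp_pos: [0.4777, -0.094, 0.0223]
tool_rot: [0.694, 0.135, 0.694, -0.135]
contact_force: [-0.8, -0.7, 0.6]
grip_width: 0.003
```

Run:
```python
from h import *
info()
a=read_camera("side")[150:290,220:370,::-1]; cv2.imwrite("pics/s9.png",cv2.resize(a,None,fx=5,fy=4.2,interpolation=cv2.INTER_CUBIC))
```

```text
t 6.2 TCPjig [-59.6  -0.7  22.3] yawY 0.0 down [-0.  0. -1.] F [-0.8 -0.7  0.6] q [-0.27  0.52  0.47  2.13 -0.42  0.58  1.7 ]
```

View pics/s9.png

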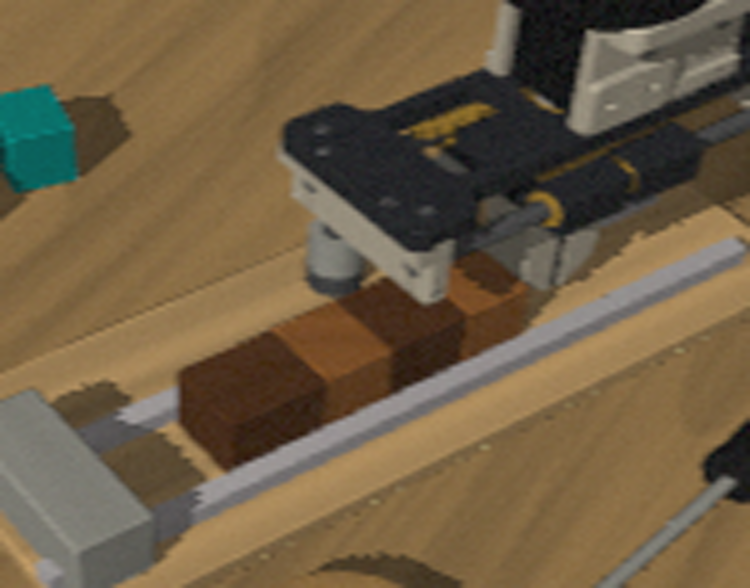

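>>> {"api": "step_arm", "payload": {
  "series": [
    [[0,0,4,0,0,0,0],[0,0,8,0,0,0,0],[0,0,12,0,0,0,0],[0,0,16,0,0,0,0],[0,0,20,0,0,0,0],[0,0,24,0,0,0,0],[0,0,28,0,0,0,0],[0,0,30,0,0,0,0]]
  ]
}}

```text
time: 7.05
tcp_pos: [0.489, -0.0662, 0.0223]
tool_rot: [0.694, 0.135, 0.694, -0.135]
contact_force: [-0.7, -0.4, 0.1]
grip_width: 0.008
```

Run:
```python
from h import *
info()
a=read_camera("side")[160:300,200:350,::-1]; cv2.imwrite("pics/s10.png",cv2.resize(a,None,fx=5,fy=4.2,interpolation=cv2.INTER_CUBIC))
for x in (100,110,120,130): print(x,np.round((proj("side",W(x,17,48))-[200,160])*[5,4.2]))
```

```text
t 7.05 TCPjig [-29.6  -0.7  22.3] yawY 0.0 down [ 0.  0. -1.] F [-0.7 -0.4  0.1] q [-0.33  0.53  0.48  2.12 -0.43  0.59  1.64]
100 [297. 398.]
110 [271. 410.]
120 [245. 421.]
130 [219. 434.]
```

View pics/s10.png

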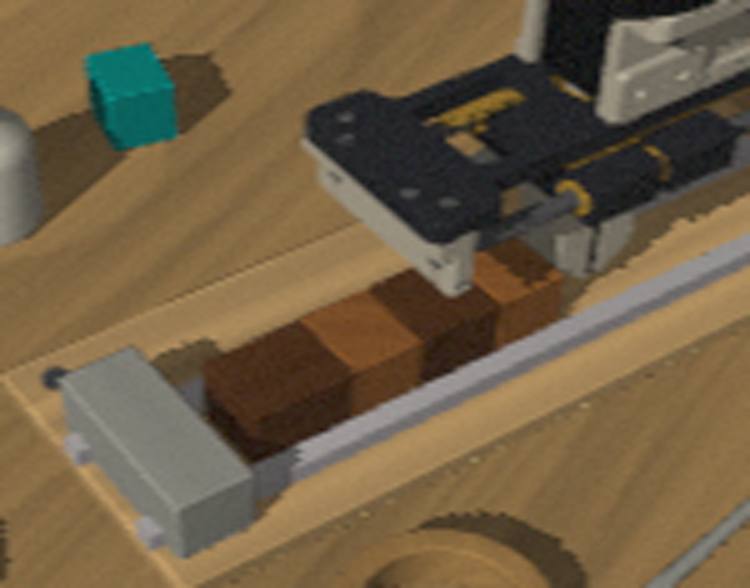

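>>> {"api": "step_arm", "payload": {
  "series": [
    [[0,0,3,0,0,0,0],[0,0,6,0,0,0,0],[0,0,8,0,0,0,0],[0,0,10,0,0,0,0],[0,0,12,0,0,0,0],[0,0,12,0,0,0,0]]
  ]
}}

```text
time: 7.7
tcp_pos: [0.4935, -0.0553, 0.0223]
tool_rot: [0.694, 0.135, 0.694, -0.135]
contact_force: [-0.3, 0.3, 0.3]
grip_width: 0.008
```

>>> {"api": "step_arm", "payload": {
  "series": [
    [[0,0,1,0,0,0,0],[0,0,2,0,0,0,0],[0,0,3,0,0,0,0],[0,0,3,0,0,0,0]]
  ]
}}

```text
time: 8.1
tcp_pos: [0.494, -0.054, 0.0223]
tool_rot: [0.694, 0.136, 0.694, -0.136]
contact_force: [-1.7, -4.4, 0.3]
grip_width: 0.005
```

Run:
```python
from h import *
info()
a=read_camera("side")[160:300,200:350,::-1]; cv2.imwrite("pics/s11.png",cv2.resize(a,None,fx=5,fy=4.2,interpolation=cv2.INTER_CUBIC))
```

```text
t 8.1 TCPjig [-16.4  -0.7  22.3] yawY -0.001 down [-0.001 -0.001 -1.   ] F [-1.7 -4.4  0.3] q [-0.35  0.53  0.48  2.11 -0.43  0.6   1.61]
```

View pics/s11.png

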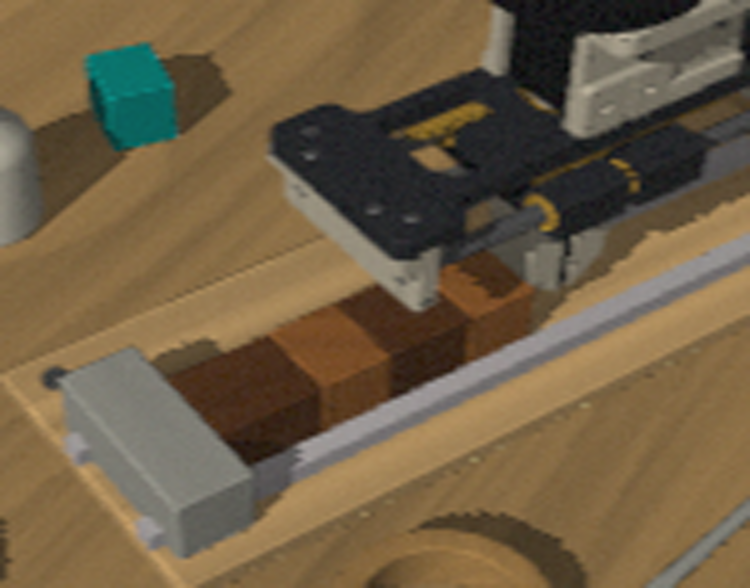

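>>> {"api": "step_arm", "payload": {
  "series": [
    [[0,0,1,0,0,0,0],[0,0,2,0,0,0,0],[0,0,3,0,0,0,0],[0,0,3,0,0,0,0],[0,0,3,0,0,0,0]]
  ]
}}

```text
time: 8.65
tcp_pos: [0.494, -0.0538, 0.0222]
tool_rot: [0.693, 0.136, 0.694, -0.138]
contact_force: [-6.6, -14.0, 2.5]
grip_width: 0.003
```

Run:
```python
from h import *
info()
a=read_camera("top")[140:310,170:390,::-1]; cv2.imwrite("pics/t3.png",cv2.resize(a,None,fx=3.5,fy=3.5,interpolation=cv2.INTER_CUBIC))
```

```text
t 8.65 TCPjig [-16.3  -0.6  22.2] yawY -0.004 down [-0.002 -0.003 -1.   ] F [ -6.6 -14.    2.5] q [-0.36  0.53  0.48  2.11 -0.43  0.6   1.61]
```

View pics/t3.png

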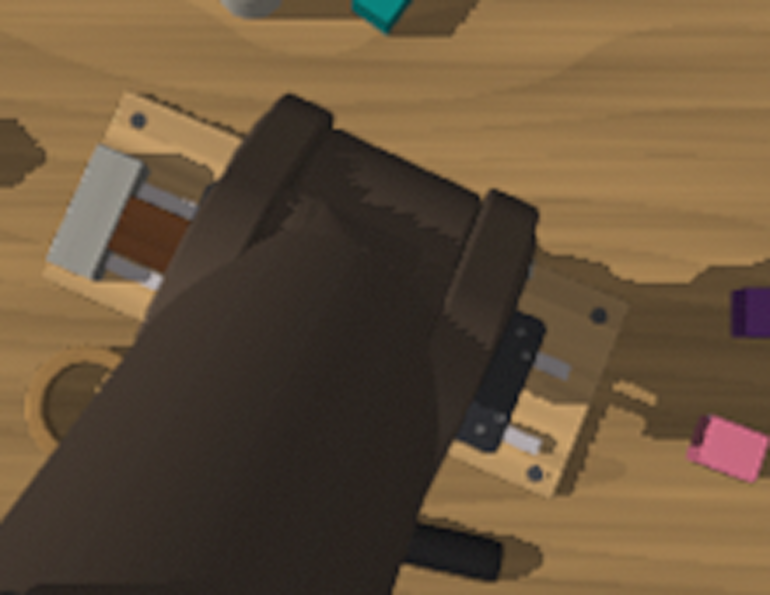

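>>> {"api": "step_arm", "payload": {
  "series": [
    [[0,0,-8,0,0,0,0],[0,0,-20,0,0,0,0],[0,0,-40,0,0,0,0],[0,-20,-45,0,0,0,0],[0,-55,-45,0,0,0,0],[0,-70,-45,0,0,0,0],[0,-70,-45,0,0,0,0]]
  ]
}}

```text
time: 9.4
tcp_pos: [0.4801, -0.0922, 0.0943]
tool_rot: [0.695, 0.136, 0.693, -0.135]
contact_force: [0.7, -0.2, -0.1]
grip_width: 0.006
```

Run:
```python
from h import *
info()
a=read_camera("side")[150:300,190:350,::-1]; cv2.imwrite("pics/s12.png",cv2.resize(a,None,fx=4.5,fy=3.9,interpolation=cv2.INTER_CUBIC))
mv(-75,-102,92);mv(-75,-102,24)
P=np.array([-9,-52.])
for a in (1.73,1.5,1.2,.9,.6,.3,0):
    d=np.array([-np.sin(a),np.cos(a)]);n=np.array([-np.cos(a),-np.sin(a)])
    print(a,np.round(P+65*d+(6+16.3*abs(n[0])+9.5*abs(n[1]))*n,1))
```

```text
t 9.4 TCPjig [-57.   -2.2  94.3] yawY -0.0 down [ 0.004  0.001 -1.   ] F [ 0.7 -0.2 -0.1] q [-0.35  0.4   0.57  2.08 -0.32  0.74  1.6 ]
shift [  1.2 -18.1 100.6]
shift [ 69.2 -18.2 100.5]
1.73 [-70.3 -80. ]
1.5 [-75. -64.]
1.2 [-77.1 -47.8]
0.9 [-74.6 -30.1]
0.6 [-66.2 -12.4]
0.3 [-51.5   2.9]
0 [-31.3  13. ]
```

View pics/s12.png

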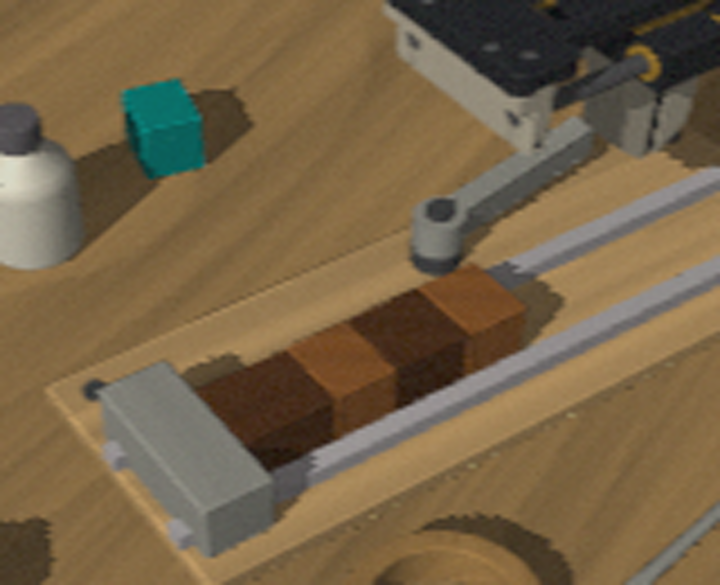

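>>> {"api": "step_arm", "payload": {
  "series": [
    [[0,0,-6,35,0,0,0],[0,0,-14,75,0,0,0],[0,0,-18,104,0,0,0],[0,0,-18,104,0,0,0],[0,20,-18,104,0,0,0],[0,40,-18,104,0,0,0],[0,50,-18,104,0,0,0],[0,50,-18,104,0,0,0]]
  ]
}}

```text
time: 10.25
tcp_pos: [0.5663, -0.1469, 0.0404]
tool_rot: [0.693, 0.136, 0.695, -0.135]
contact_force: [-0.2, -0.2, 0.5]
grip_width: 0.004
```

Run:
```python
from h import *
info()
a=read_camera("side")[120:270,230:390,::-1]; cv2.imwrite("pics/s13.png",cv2.resize(a,None,fx=4.5,fy=3.9,interpolation=cv2.INTER_CUBIC))
mv(-75,-105,24)
```

```text
t 10.25 TCPjig [ -75.3 -102.7   40.4] yawY 0.0 down [-0.004  0.001 -1.   ] F [-0.2 -0.2  0.5] q [-0.18  0.61  0.5   1.88 -0.42  0.76  1.74]
shift [17.5  0.3  1.4]
```

View pics/s13.png

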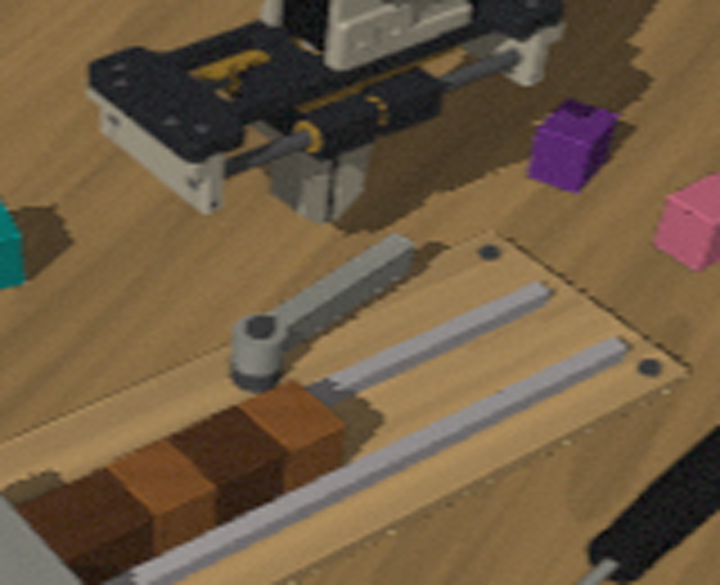

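>>> {"api": "step_arm", "payload": {
  "series": [
    [[0,8,1,0,0,0,0],[0,15,2,0,0,0,0],[0,15,2,-7,0,0,0],[0,15,2,-14,0,0,0],[0,15,2,-20,0,0,0],[0,15,2,-26,0,0,0],[0,15,1,-33,0,0,0],[0,15,0,-39,0,0,0]]
  ]
}}

```text
time: 11.1
tcp_pos: [0.532, -0.1326, 0.0277]
tool_rot: [0.694, 0.136, 0.694, -0.135]
contact_force: [1.7, 1.0, 0.5]
grip_width: 0.003
```

Run:
```python
from h import *
info()
a=read_camera("side")[120:270,230:390,::-1]; cv2.imwrite("pics/s14.png",cv2.resize(a,None,fx=4.5,fy=3.9,interpolation=cv2.INTER_CUBIC))
```

```text
t 11.1 TCPjig [-75.  -65.5  27.7] yawY -0.0 down [ 0.001  0.    -1.   ] F [1.7 1.  0.5] q [-0.2   0.58  0.49  1.98 -0.43  0.68  1.75]
```

View pics/s14.png

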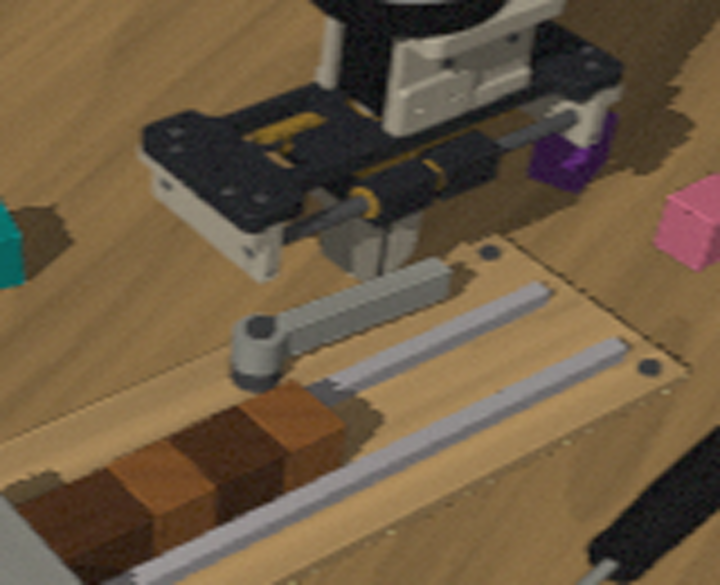

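>>> {"api": "step_arm", "payload": {
  "series": [
    [[0,1,-1,-6,0,0,0],[0,2,-2,-12,0,0,0],[0,2,-2,-18,0,0,0],[0,2,-2,-24,0,0,0],[0,2,-1,-30,0,0,0],[0,2,0,-36,0,0,0],[0,2,3,-42,0,0,0],[0,2,6,-48,0,0,0]]
  ]
}}

```text
time: 11.95
tcp_pos: [0.4896, -0.1089, 0.0254]
tool_rot: [0.694, 0.136, 0.694, -0.136]
contact_force: [1.3, -0.9, 0.8]
grip_width: 0.007
```

Run:
```python
from h import *
info()
a=read_camera("side")[120:270,230:390,::-1]; cv2.imwrite("pics/s15.png",cv2.resize(a,None,fx=4.5,fy=3.9,interpolation=cv2.INTER_CUBIC))
```

```text
t 11.95 TCPjig [-69.  -17.3  25.4] yawY -0.0 down [ 0.  0. -1.] F [ 1.3 -0.9  0.8] q [-0.25  0.53  0.49  2.1  -0.43  0.61  1.73]
```

View pics/s15.png

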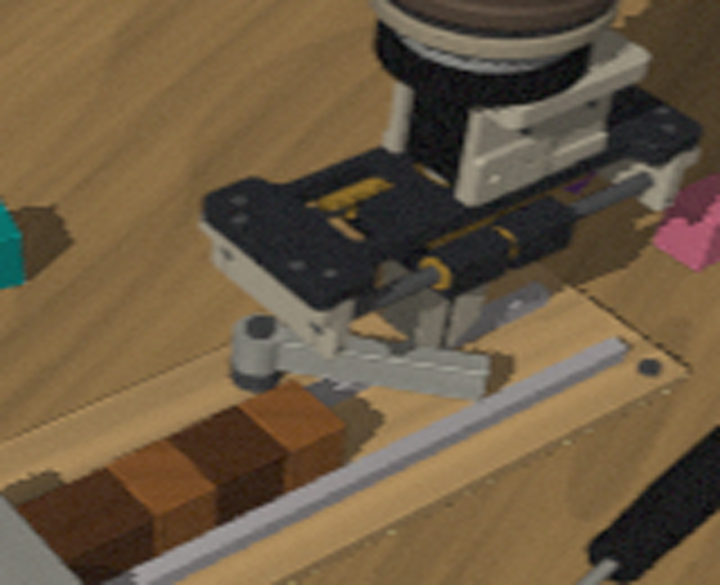

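>>> {"api": "step_arm", "payload": {
  "series": [
    [[0,0,3,-5,0,0,0],[0,0,7,-10,0,0,0],[0,0,12,-15,0,0,0],[0,0,17,-20,0,0,0],[0,0,22,-23,0,0,0],[0,0,27,-26,0,0,0],[0,0,31,-28,0,0,0],[0,0,34,-30,0,0,0]]
  ]
}}

```text
time: 12.8
tcp_pos: [0.4749, -0.066, 0.0253]
tool_rot: [0.694, 0.135, 0.694, -0.135]
contact_force: [0.4, -1.7, 2.6]
grip_width: 0.008
```

Run:
```python
from h import *
info()
a=read_camera("side")[130:280,220:380,::-1]; cv2.imwrite("pics/s16.png",cv2.resize(a,None,fx=4.5,fy=3.9,interpolation=cv2.INTER_CUBIC))
```

```text
t 12.8 TCPjig [-34.7  12.4  25.3] yawY 0.0 down [-0.  0. -1.] F [ 0.4 -1.7  2.6] q [-0.34  0.51  0.49  2.15 -0.43  0.58  1.65]
```

View pics/s16.png

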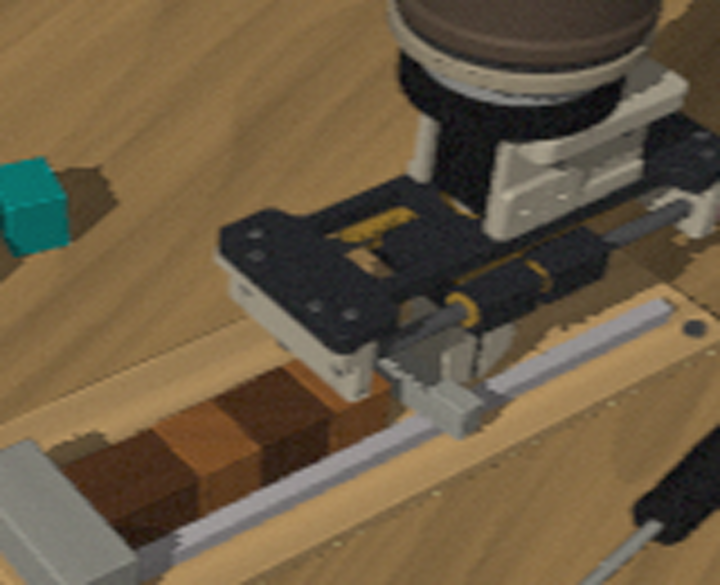

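>>> {"api": "step_arm", "payload": {
  "series": [
    [[0,0,2,0,0,0,0],[0,0,3,0,0,0,0],[0,0,4,0,0,0,0],[0,0,5,0,0,0,0],[0,0,5,0,0,0,0]]
  ]
}}

```text
time: 13.35
tcp_pos: [0.4766, -0.0618, 0.0252]
tool_rot: [0.694, 0.136, 0.694, -0.136]
contact_force: [-1.0, -0.8, 1.1]
grip_width: 0.003
```

Run:
```python
from h import *
info()
```

```text
t 13.35 TCPjig [-30.2  12.4  25.2] yawY -0.0 down [-0.  0. -1.] F [-1.  -0.8  1.1] q [-0.35  0.51  0.5   2.15 -0.43  0.58  1.64]
```

>>> {"api": "step_arm", "payload": {
  "series": [
    [[0,0,1,0,0,0,0],[0,0,2,0,0,0,0],[0,0,3,0,0,0,0],[0,0,3,0,0,0,0]]
  ]
}}

```text
time: 13.75
tcp_pos: [0.478, -0.0589, 0.0253]
tool_rot: [0.694, 0.136, 0.694, -0.135]
contact_force: [-1.0, -0.3, 1.3]
grip_width: 0.002
```

Run:
```python
from h import *
info()
a=read_camera("side")[130:280,220:380,::-1]; cv2.imwrite("pics/s17.png",cv2.resize(a,None,fx=4.5,fy=3.9,interpolation=cv2.INTER_CUBIC))
```

```text
t 13.75 TCPjig [-27.   12.2  25.3] yawY 0.0 down [ 0.  0. -1.] F [-1.  -0.3  1.3] q [-0.36  0.51  0.5   2.14 -0.43  0.58  1.64]
```

View pics/s17.png

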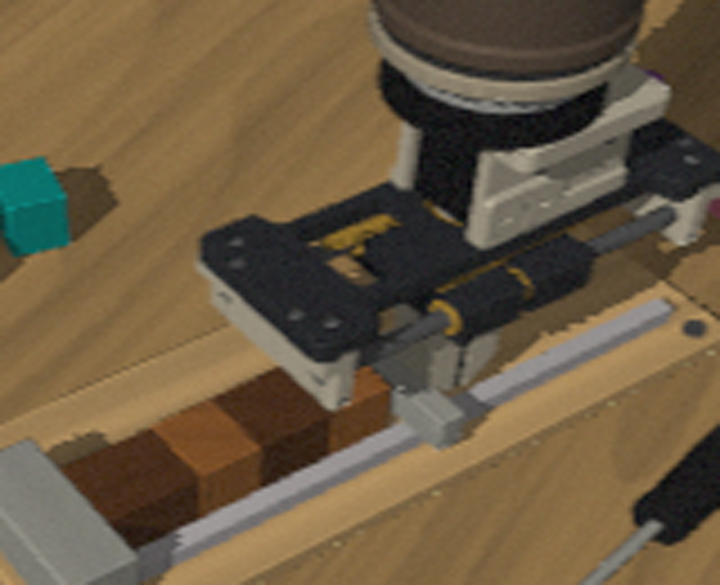

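Still moving; continue gently.

>>> {"api": "step_arm", "payload": {
  "series": [
    [[0,0,1,0,0,0,0],[0,0,2,0,0,0,0],[0,0,3,0,0,0,0],[0,0,3,0,0,0,0]]
  ]
}}

```text
time: 14.2
tcp_pos: [0.4783, -0.058, 0.0252]
tool_rot: [0.694, 0.135, 0.694, -0.137]
contact_force: [-3.3, -7.7, 1.8]
grip_width: 0.006
```

Run:
```python
from h import *
info()
```

```text
t 14.2 TCPjig [-26.   12.3  25.2] yawY -0.002 down [-0.001 -0.002 -1.   ] F [-3.3 -7.7  1.8] q [-0.36  0.51  0.5   2.14 -0.43  0.59  1.63]
```

>>> {"api": "step_arm", "payload": {
  "series": [
    [[0,0,-8,0,0,0,0],[0,0,-20,0,0,0,0],[0,-10,-35,0,0,0,0],[0,-45,-50,0,0,0,0],[0,-90,-70,0,0,0,0],[0,-130,-100,0,0,0,0],[0,-130,-140,0,0,0,0],[0,-130,-180,0,0,0,0]]
  ]
}}

```text
time: 15.0
tcp_pos: [0.4111, -0.2252, 0.1574]
tool_rot: [0.695, 0.136, 0.693, -0.135]
contact_force: [-0.8, -1.2, -0.1]
grip_width: 0.008
```

Run:
```python
from h import *
info()
a=read_camera("side")[170:300,195:390,::-1]; cv2.imwrite("pics/s18.png",cv2.resize(a,None,fx=4,fy=4,interpolation=cv2.INTER_CUBIC))
a=read_camera("top")[160:290,175:360,::-1]; cv2.imwrite("pics/t4.png",cv2.resize(a,None,fx=4.3,fy=4.3,interpolation=cv2.INTER_CUBIC))
```

```text
t 15.0 TCPjig [-206.2   11.7  157.4] yawY 0.0 down [ 0.004 -0.    -1.   ] F [-0.8 -1.2 -0.1] q [-0.17  0.28  0.69  2.06 -0.23  0.87  1.84]
```

View pics/s18.png

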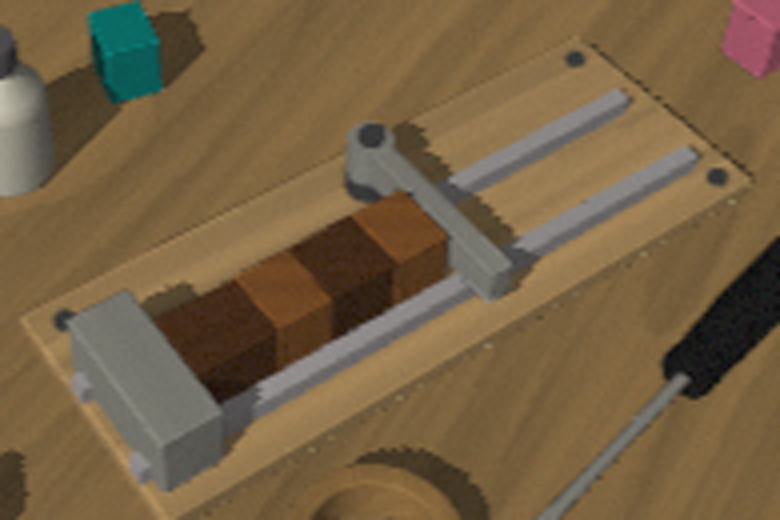

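View pics/t4.png

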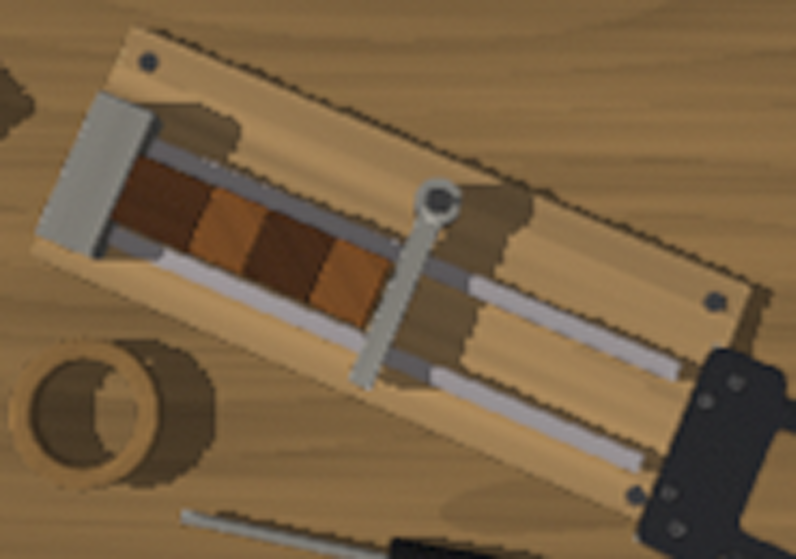

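Run:
```python
from h import *
def c(u,v,z): return J(ray("top",(u+.5)/4.3-.5+175,(v+.5)/4.3-.5+160,z))[:2]
def s(u,v,z): return J(ray("side",(u+.5)/4-.5+195,(v+.5)/4-.5+170,z))[:2]
for f,p,t in((c,(438,202),(361,382)),(s,(372,135),(502,272))):
    P=f(*p,.046);T=f(*t,.044);v=T-P;print("piv",P,"tip",T,"ang",np.arctan2(-v[0],v[1]),np.linalg.norm(v))
print("rear b4 top",c(393,262,.048),c(362,328,.048),"side",s(405,192,.048),s(448,234,.048))
print("stop face",c(158,120,.048),c(103,258,.048),"side",s(130,292,.048),s(222,410,.048))
print("b1/b2 (90) ",c(213,185,.048),c(190,250,.048),"b2/3 (62)",c(270,212,.048),c(242,275,.048),"b3/4 (28)",c(337,237,.048),c(308,300,.048))
a=read_camera("top")[180:260,190:290,::-1]; cv2.imwrite("pics/t5.png",cv2.resize(a,None,fx=7.5,fy=7.5,interpolation=cv2.INTER_CUBIC))
```

```text
piv [-10.4121174  -53.04551064] tip [-10.09476193  38.30154231] ang -0.0034741590474297772 91.34760421473183
piv [ -9.78427123 -51.77260868] tip [-7.74821378 42.91087077] ang -0.021500516361761667 94.7053684327532
rear b4 top [ -2.04924279 -18.68912931] [-0.79939042 15.20785205] side [  0.63878132 -13.90229619] [ 0.31291162 15.88319035]
stop face [126.66282312 -36.78535049] [123.85441547  33.09773629] side [130.4730204  -33.86665611] [130.8906043   36.88699337]
b1/b2 (90)  [ 90.12378248 -18.70909037] [87.7059939  13.56679128] b2/3 (62) [ 60.27347221 -17.57235583] [60.52566783 14.67263232] b3/4 (28) [ 26.6534308  -19.14519605] [27.47594596 13.19795288]
```

View pics/t5.png

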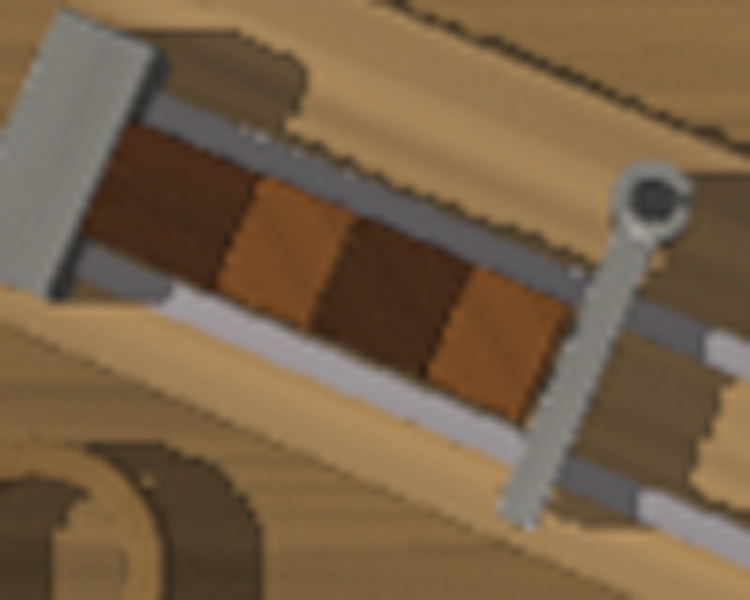

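>>> {"api": "step_arm", "payload": {
  "series": [
    [[0,-40,-40,0,0,0,0],[0,-40,-40,0,0,0,0],[0,-40,-40,0,0,0,0]]
  ]
}}

```text
time: 15.45
tcp_pos: [0.3964, -0.2611, 0.1965]
tool_rot: [0.695, 0.136, 0.693, -0.136]
contact_force: [0.2, -0.4, -0.5]
grip_width: 0.001
```

Run:
```python
from h import *
s,_=info();print(np.abs(s["qvel"]).max())
a=read_camera("top")[:,:,::-1]; cv2.imwrite("pics/t6.png",a)
workorder.hand_in()
```

```text
t 15.45 TCPjig [-245.    11.7  196.5] yawY -0.002 down [ 0.002 -0.    -1.   ] F [ 0.2 -0.4 -0.5] q [-0.12  0.23  0.73  2.   -0.19  0.97  1.88]
0.03768780045525581
the job is handed in; nothing more can be done
```

View pics/t6.png

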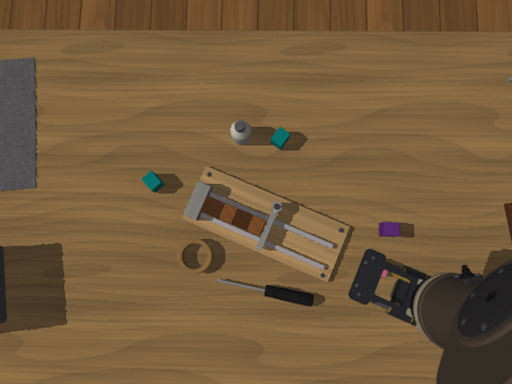

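I pushed the four blocks along the channel as one train, using the outside of the closed fingers, until the force against the end stop reached about 15 N. I then swung the keeper across behind them to its limit, felt as about 8 N, backed away, and handed in at about 15.5 s of the 53 s allowed. No verdict is reported.

**Last checks:**
- **Row:** the camera rays put the rear face of the row at x ≈ -2 to +0.6 mm, where 0 is home. The front block sits against the stop.
- **Keeper:** its angle measured -0.003 rad from the top camera and -0.02 rad from the side camera. A small gap shows between it and the last block.
- **Other things:** the glue, tape, driver and look-alike blocks appear where they started in the last top view, though the gripper partly covers the pink one. The arm was clear, with a residual force under 1 N.

**Disagreements:**
- **Fingertip height:** the tips looked about 25 mm higher than the stated tool geometry. I set the pushing height from the pictures and by checking for contact force, and lowered the tool accordingly.
- **Finger contact points:** the finger stopped about 10 mm apart on the row and on the keeper, where about 15 mm was expected. The final pictures still show the row home and the keeper closed.
- **Stop face from the top camera:** it read 3 to 6 mm short of its nominal position, while the side camera agreed with it.

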